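# Show how you take your tea

### The arm

A 6-joint arm with a two-finger parallel gripper is mounted at the origin on a cart in front of the work surface, level with it; the furniture and walls round the work are solid. World frame = base frame: x ahead of the robot, y to its left, z up, the work surface at z = 0. Lengths are in m, angles in rad, forces in N, time in s.
With the tool pointing down it reaches from about 0.35 to 0.975 m from the base axis. Payload 7.1 kg.
Tool frame: the origin (TCP) lies on the centre line of the jaws, within the pads' length; the fingertips stand 17 mm ahead of it and the grasp point (between the pads) lies 2 mm behind it; z points along the fingers, y is the direction in which the jaws open and shut (so a half turn about z gives the same grasp; the last joint's range is limited). The gripper opens to 88 mm and grips with 3 to 60 N. Pads are 20 mm wide; open, the fingers measure 115 mm over their backs; the gripper's body (75 mm by 178 mm) begins 61 mm behind the grasp point.
Start: joints at [1.253, 0.423, 1.63, -0, 1.089, -0.019], TCP at [0.184, 0.597, 0.24] pointing down, gripper open.
Joint ranges: [-3, 3], [-0.9, 2.11], [0.09, 2.58], [-1.31, 4.45], [0.11, 2.69], [-2.54, 2.54]. Speed limits (rad/s): [2.39, 2.39, 3.01, 3.14, 3.14, 3.14].

### API

Orientations are given as a rotation vector (axis times angle).
In Python, from station import ctrl, optics gives the robot as it stands.
- The arm moves only by the tool carry_out, never from a script. Its argument "series" is a list of rows, each an object with "hand": the opening, from -1 (shut) to 1 (fully open); "xyz": the shift along the world's x, y, z in cm, a list of three; "twist": the turn about the world's z in rad. In form: [{"hand": hand, "xyz": [dx, dy, dz], "twist": twist}, ...]. A call has 1 to 12 rows; each row shifts and turns the commanded pose from where the row before left it; what a row does not reach is not made up. A row lasts 1/10 s, in which the tool goes at most 50 mm and 8.59 degrees, less where a joint would pass 70% of its speed; a pose out of reach is approached as far as the arm can. A call is refused whole if a number of a shift passes 5 or a number of a turn 0.15, either way. A call with a gripper value outside its range is refused whole. The fingers move at their own pace and stop on an object; the grip force is fixed at half the most. Time passes only in rows, so rows that do not move let the fingers close. It gives the time, the measured TCP pose, the force and the opening at its end, in the units of the state.
- ctrl.get_obs(): the state, without advancing time (a new reading comes with each control period).
- optics.grab_frame(name): name is "scene" or "top" or "wrist"; returns a dict with "pixels" (400x640x3 uint8, blue, green, red), "range_z" (400x640 float32, m along the optical axis (not along the pixel's ray), 0 where there is no reading), "fx", "fy", "cx", "cy" (pixels), "k1" (the pictures are not rectified: a ray, as slopes to the right and down, at radius r is drawn at 1 + k1 r^2 times it, then the intrinsics apply), "origin" and "orientation" of the camera in the world. Camera axes: x right, y up, looking along -z (the intrinsics and any distortion apply to the point x, -y, -z); pixel columns grow to the right and rows downward; lengths in m; the calibration is good to about 2 mm. A picture is of the moment at which its call begins.
- ctrl.job_done(): hands the job in, once; it reports no verdict.
Trained networks look in the newest picture that a camera, given by its name, has taken for a name from the list of things; names that differ only in an ending like _2 or _b are one class to them, and where a whole thing is asked for, a point or a joint stands for the part that bears it (a point fixed in the world has none). Each returns a list of dicts, best first, with "conf" (0 to 1); they miss things now and then, are a little off and sometimes report something else, mostly with a low value. They report only what shows in the picture. A call takes as long as a camera call. They do not tell look-alikes from the thing itself.
- optics.recognise(camera, name): "rect" ([left, top, right, bottom] in pixels, round what is visible of it).
- optics.mark_of(camera, name): "point" ([column, row] in pixels: a listed point, or the origin of a listed thing).
The state is a dict: "t": time; "joint_pos": joint angles; "joint_velocities": joint speeds; "joint_torque": joint torques, N m; "tool_pos": TCP position; "tcp_rot": TCP orientation; "ft_force": force on the tool from outside, world axes, zero at the start; "ft_torque": the same for the moment, N m; "finger_gap": finger opening in m.
Only numpy, scipy, OpenCV 4.12 (cv2) and the standard library are available. Lean on these libraries where they do the work, as an engineer would, in place of code of your own. Each camera call takes 0.05 s, during which the arm holds its last target.

### The job

Show a helper what to make your tea from, by pointing down from above without touching anything: first at the middle of the tea carton lying by the cups (not the like one in the far right corner), then at the middle of the lemon, and last at the middle of the mouth of the low wide cup (not the tall mug). At each, bring the fingertips to two to four centimetres above its top and stay there for at least a second; after each, the last included, raise the fingertips at least 10 cm above its top. Do not dip down over the tomato or the tall mug, and leave everything standing where it is.

Things in the scene. Friction and masses are not known exactly. Their poses are not given: they have to be found in the camera images.
- carton_top (a point): centre of the top face of the tea carton: a closed pale box 70 x 135 mm and 78 mm high, lying flat on the worktop (z = 0) beside the lemon, cup and mug; a like carton in the far right corner, beyond the chopping board, is not meant. Site axes: x along the 70 mm side, y along the 135 mm side, z up. Wall cabinets hang 0.57 m above the worktop close behind the row of things: travel with the fingertips about 0.2 m above the worktop, not much higher.
- lemon_top (a point): highest point, over the middle, of the lemon: 75 mm long (point x), 56 mm wide, 57 mm high, lying loose on the worktop. z up.
- cup_mouth (a point): centre of the mouth, level with the rim, of the low wide cup: cream outside, dark inside, 94 mm wide over the round bowl and only 58 mm high, a ring handle at its point -y side reaching 72 mm from this point. z up.
- mug_mouth (a point): centre of the mouth, level with the rim, of the tall mug, which is not the one wanted: cream, straight-sided, 84 mm wide and 91 mm high, a handle at its point -y side reaching 79 mm from this point. z up. The carton, the lemon, the low cup and the tall mug may stand in any order.
- tomato_top (a point): highest point, over the middle, of the round tomato with a green stalk, 56 mm wide and 57 mm high, loose on the worktop; not to be pointed at. z up. It stands further off, behind the others.
Not all that is in view belongs to the job. There is more than one size of the part that bears lemon_top; the job needs the larger.

How it is judged:
On the way, in this order (a step that is already met when the one before it is completed fails the run):
1. points at the tea carton for a second (horizontal distance between the grasp point and carton_top below 0.025 m and z of the grasp point in the frame of carton_top between 0.022 and 0.085 m), for 0.9 s.
2. the hand is raised (height (world z) of the grasp point above 0.17 m).
3. points at the lemon for a second (horizontal distance between the grasp point and lemon_top below 0.025 m and z of the grasp point in the frame of lemon_top between 0.022 and 0.085 m), for 0.9 s.
4. the hand is raised (height (world z) of the grasp point above 0.17 m).
5. points at the low cup for a second (horizontal distance between the grasp point and cup_mouth below 0.025 m and z of the grasp point in the frame of cup_mouth between 0.022 and 0.085 m), for 0.9 s.
At the end, for the whole second after the job is handed in: Carton, lemon and low cup pointed at in order (grasp point within 25 mm sideways, fingertips about 3 to 65 mm above, 0.9 s each); now the hand is raised (grasp point over 170 mm above the worktop) and all five things are within 6 mm of where they stood (height (world z) of the grasp point above 0.17 m and distance of each of carton_top, lemon_top, cup_mouth, mug_mouth, tomato_top from where it was at the start of the episode below 0.006 m); the robot touches nothing.
It fails at once if the robot touches something (contact force between any of the fingers, the arm and anything else above 0.3 N).
It fails at once if a thing is moved or lifted by more than 10 mm (distance of any of carton_top, lemon_top, cup_mouth, mug_mouth, tomato_top from where it was at the start of the episode above 0.01 m).
It fails at once if the hand dips over the tomato or the tall mug, as if pointing at it ((horizontal distance between the grasp point and mug_mouth below 0.025 m and z of the grasp point in the frame of mug_mouth below 0.085 m) or (horizontal distance between the grasp point and tomato_top below 0.025 m and z of the grasp point in the frame of tomato_top below 0.085 m)).
It also fails if it takes over 42 s, if anything falls off the work surface, if the arm or the gripper's body presses on something with over 40 N, if the wrist force passes 120 N, or if a joint passes its speed limit or range.

## Working session

There is one attempt and no reset: what is moved stays moved. The work goes in short steps, Python scripts to look and compute and a tool call to move; the robot and the scene stay as the last step left them, time stands still between calls to the robot, and variables do not carry over. Pictures are saved under pics/ and viewed, and the job is handed in when it is done.

Besides the shell and the picture viewer there is one more tool, called after ">>>" as name(argument=value, ...) on one line, values as JSON. carry_out: Moves the arm, as the interface text tells. Its arguments: {"type":"object","properties":{"series":{"type":"array","items":{"type":"object","properties":{"hand":{"type":"number"},"xyz":{"type":"array","items":{"type":"number"}},"twist":{"type":"number"}}}}},"required":["series"]}

```bash
mkdir -p pics; cat > h.py <<'E'
import numpy as np, cv2
from scipy.spatial.transform import Rotation as R
def rot(o):
    o=np.array(o,float)
    return o if o.shape==(3,3) else R.from_rotvec(o).as_matrix() if o.size==3 else R.from_quat(o).as_matrix()
def cloud(f):
    h,w=f["range_z"].shape
    u,v=np.meshgrid(np.arange(w),np.arange(h))
    x=(u-f["cx"])/f["fx"];y=(v-f["cy"])/f["fy"]
    k=f["k1"];a,b=x.copy(),y.copy()
    for _ in range(20):
        s=1+k*(a*a+b*b);a=x/s;b=y/s
    z=f["range_z"]
    P=np.stack([a*z,-b*z,-z],-1)
    W=P@rot(f["orientation"]).T+np.array(f["origin"])
    W[z<=0]=np.nan
    return W
E
python3 - <<'E'
from station import ctrl, optics
from h import *
import pickle
o=ctrl.get_obs();print(o["t"],o["tool_pos"],o["tcp_rot"])
for c in["scene","top"]:
    f=optics.grab_frame(c);cv2.imwrite(f"pics/{c}0.png",f["pixels"]);pickle.dump(f,open(c+".pkl","wb"))
    W=cloud(f);print(c,f["origin"],f["orientation"],f["k1"])
    for n in["carton_top","lemon_top","cup_mouth","mug_mouth","tomato_top"]:
        for d in optics.mark_of(c,n)[:4]:
            u,v=np.round(d["point"]).astype(int)
            print(n,round(d["conf"],2),u,v,W[min(v,399),min(u,639)].round(3))
E
```

```text
0.0 [0.18377514 0.5968139  0.23890005] [-4.67502862e-01 -3.10635330e+00  2.34418272e-03]
scene [-0.097746   -0.73430144  0.67759583] [ 0.82887798 -0.40973291 -0.89712544] 0.038992049152868254
carton_top 0.78 320 263 [ 0.383 -0.392  0.078]
lemon_top 0.71 245 235 [ 0.381 -0.22   0.056]
lemon_top 0.71 364 346 [ 0.305 -0.527  0.043]
lemon_top 0.23 318 257 [ 0.395 -0.38   0.076]
cup_mouth 0.85 250 189 [ 0.518 -0.111  0.034]
mug_mouth 0.65 310 200 [ 0.527 -0.268  0.067]
tomato_top 0.64 300 175 [ 0.66 -0.14  0.  ]
top [ 0.28035726 -0.33224669  0.99125547] [ 0.14938113 -0.13240519 -1.55137719] -0.07740719122150783
carton_top 0.87 346 225 [ 0.384 -0.39   0.075]
carton_top 0.62 302 169 [ 0.529 -0.285  0.007]
carton_top 0.29 276 224 [ 0.386 -0.23   0.055]
lemon_top 0.74 274 224 [ 0.386 -0.226  0.056]
lemon_top 0.58 402 260 [ 0.309 -0.521  0.038]
cup_mouth 0.62 242 178 [ 0.504 -0.137  0.007]
mug_mouth 0.94 303 173 [ 0.519 -0.288  0.007]
mug_mouth 0.68 348 222 [ 0.391 -0.394  0.072]
tomato_top 0.59 267 137 [ 0.599 -0.2    0.041]
tomato_top 0.43 274 226 [ 0.382 -0.226  0.056]
```

View pics/scene0.png

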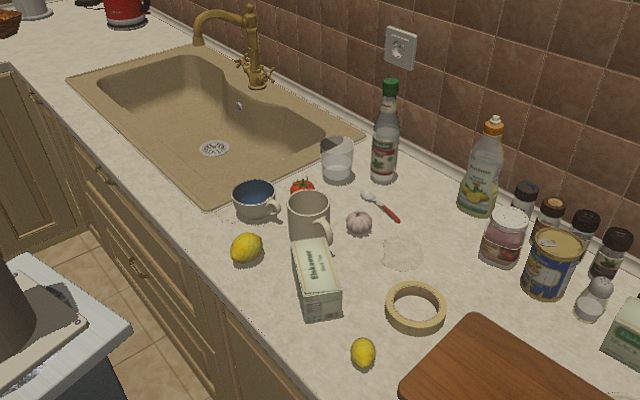

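View pics/top0.png

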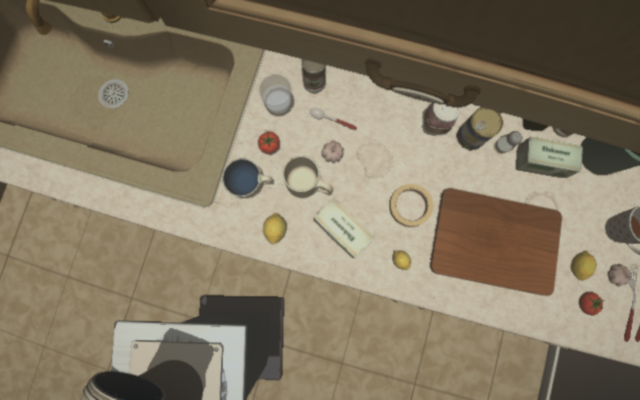

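The top view shows the wanted carton at (343,228), the large lemon at (274,228), the low blue-inside cup at (242,178), the mug at (302,178) and the tomato at (269,142). The small lemon at (402,260) and the far-right carton at (550,155) are distractors. Next I'll fit their centres from depth.

```bash
python3 - <<'E'
from h import *
import pickle
C={c:cloud(pickle.load(open(c+".pkl","rb"))) for c in["scene","top"]}
for c,W in C.items():
    m=(W[...,0]>.25)&(W[...,0]<.8)&(W[...,1]>-.6)&(W[...,1]<0.05)&(W[...,2]>.015)&(W[...,2]<.3)
    n,l=cv2.connectedComponents(m.astype(np.uint8))
    for i in range(1,n):
        P=W[l==i]
        if len(P)<60: continue
        zt=np.percentile(P[:,2],98);T=P[P[:,2]>zt-.008]
        vv,uu=np.where(l==i)
        r=cv2.minAreaRect((T[:,:2]*1000).astype(np.float32))
        cc=cv2.minEnclosingCircle((T[:,:2]*1000).astype(np.float32))
        print(c,len(P),"px",int(uu.mean()),int(vv.mean()),"mean",P.mean(0).round(3),"top",zt.round(3),"rect",np.round(r[0]),np.round(r[1]),round(r[2]),"circ",np.round(cc[0]),round(cc[1]),"bb",P[:,:2].min(0).round(3),P[:,:2].max(0).round(3))
    # tall things near path
    for lo in (.1,.2,.3):
        q=W[(W[...,2]>lo)&(W[...,0]<1)&(W[...,0]>.1)&(abs(W[...,1])<1.2)]
        import collections
        d=collections.Counter(map(tuple,np.floor(q[:,:2]*10).astype(int)))
        print(c,"z>",lo,sorted((tuple(int(a) for a in k),v) for k,v in d.items() if v>15))
E
```

```text
scene 2261 px 385 133 mean [ 0.741 -0.317  0.129] top 0.246 rect [ 757. -310.] [34. 32.] 78 circ [ 758. -309.] 18 bb [ 0.723 -0.339] [ 0.774 -0.281]
scene 3236 px 483 175 mean [ 0.735 -0.54   0.11 ] top 0.218 rect [ 758. -531.] [25. 32.] 26 circ [ 761. -530.] 17 bb [ 0.621 -0.6  ] [ 0.775 -0.492]
scene 1351 px 336 157 mean [ 0.691 -0.223  0.063] top 0.093 rect [ 697. -219.] [81. 78.] 6 circ [ 698. -219.] 43 bb [ 0.657 -0.258] [ 0.738 -0.18 ]
scene 5476 px 312 251 mean [ 0.417 -0.351  0.064] top 0.09 rect [ 494. -286.] [90. 85.] 22 circ [ 493. -294.] 52 bb [ 0.309 -0.454] [ 0.612 -0.178]
scene 1400 px 254 198 mean [ 0.493 -0.146  0.04 ] top 0.058 rect [ 492. -147.] [97. 96.] 43 circ [ 494. -154.] 57 bb [ 0.445 -0.217] [ 0.538 -0.099]
scene 453 px 358 222 mean [ 0.558 -0.364  0.032] top 0.049 rect [ 565. -360.] [26. 22.] 8 circ [ 564. -360.] 15 bb [ 0.542 -0.385] [ 0.59  -0.332]
scene 785 px 245 247 mean [ 0.367 -0.233  0.042] top 0.057 rect [ 376. -224.] [43. 36.] 4 circ [ 376. -224.] 23 bb [ 0.339 -0.253] [ 0.414 -0.202]
scene 1439 px 415 306 mean [ 0.435 -0.551  0.024] top 0.027 rec
[... 2957 characters left out ...]
1 [((1, 0), 319), ((3, -11), 56), ((4, -11), 37), ((4, -7), 2562), ((4, -6), 13535), ((4, -5), 13085), ((4, -4), 3481), ((5, -11), 410), ((5, -10), 137), ((5, -8), 81), ((5, -7), 29), ((5, -4), 4107), ((5, -3), 4155), ((5, -2), 1951), ((5, -1), 568), ((6, -8), 435), ((6, -7), 258), ((7, -4), 180), ((7, -3), 102), ((8, 2), 49), ((8, 3), 407)]
top z> 0.2 [((1, 0), 319), ((4, -7), 2562), ((4, -6), 13535), ((4, -5), 13085), ((4, -4), 3481), ((5, -4), 4107), ((5, -3), 4155), ((5, -2), 1951), ((5, -1), 568), ((8, 2), 45), ((8, 3), 264)]
top z> 0.3 [((1, 0), 236), ((4, -7), 2562), ((4, -6), 13535), ((4, -5), 13085), ((4, -4), 3481), ((5, -4), 4107), ((5, -3), 4155), ((5, -2), 1951), ((5, -1), 568)]
```

```bash
python3 - <<'E'
from h import *
import pickle
W=cloud(pickle.load(open("top.pkl","rb"))).reshape(-1,3)
for y in np.arange(-.7,.1,.1):
    q=W[(abs(W[:,1]-y)<.05)&(W[:,2]>.4)&(W[:,0]>.2)]
    if len(q): print(y.round(1),len(q),"xmin",q[:,0].min().round(3),"z at xmin",q[q[:,0].argmin(),2].round(3),"zmin",q[:,2].min().round(3))
E
```

```text
-0.7 302 xmin 0.411 z at xmin 0.578 zmin 0.574
-0.6 7372 xmin 0.418 z at xmin 0.594 zmin 0.574
-0.5 15553 xmin 0.443 z at xmin 0.608 zmin 0.575
-0.4 10335 xmin 0.448 z at xmin 0.61 zmin 0.574
-0.3 5610 xmin 0.499 z at xmin 0.581 zmin 0.575
-0.2 2913 xmin 0.526 z at xmin 0.603 zmin 0.574
-0.1 1215 xmin 0.555 z at xmin 0.58 zmin 0.57
-0.0 146 xmin 0.578 z at xmin 0.592 zmin 0.575
```

>>> carry_out(series=[{"hand": 0, "xyz": [2, -3, -0.4], "twist": -0.08}, {"hand": 0, "xyz": [2, -3, -0.4], "twist": -0.08}, {"hand": 0, "xyz": [2, -3, -0.4], "twist": -0.08}, {"hand": 0, "xyz": [2, -3, -0.4], "twist": -0.08}, {"hand": 0, "xyz": [2, -3, -0.4], "twist": -0.08}, {"hand": 0, "xyz": [2, -3, 0], "twist": -0.08}, {"hand": 0, "xyz": [2, -3, 0], "twist": -0.08}, {"hand": 0, "xyz": [2, -3, 0], "twist": -0.08}, {"hand": 0, "xyz": [2, -3, 0], "twist": -0.08}, {"hand": 0, "xyz": [2, -3, 0], "twist": -0.08}, {"hand": 0, "xyz": [2, -3, 0], "twist": -0.08}, {"hand": 0, "xyz": [0, 0, 0], "twist": 0}])

```text
t: 1.8
tool_pos: [0.4057, 0.2647, 0.2199]
tcp_rot: [1.753, 2.606, 0.0]
ft_force: [0.8, 0.9, -0.1]
finger_gap: 0.0441
```

>>> carry_out(series=[{"hand": 0, "xyz": [0.5, -3, 0], "twist": -0.09}, {"hand": 0, "xyz": [0.5, -3, 0], "twist": -0.09}, {"hand": 0, "xyz": [0, -3, 0], "twist": -0.09}, {"hand": 0, "xyz": [0, -3, 0], "twist": -0.09}, {"hand": 0, "xyz": [0, -3, 0], "twist": -0.09}, {"hand": 0, "xyz": [0, -3, 0], "twist": -0.09}, {"hand": 0, "xyz": [0, -3, 0], "twist": -0.09}, {"hand": 0, "xyz": [0, -3, 0], "twist": -0.09}, {"hand": 0, "xyz": [0, -3, 0], "twist": -0.09}, {"hand": 0, "xyz": [0, -3, 0], "twist": -0.09}, {"hand": 0, "xyz": [0, -3, 0], "twist": -0.09}, {"hand": 0, "xyz": [0, 0, 0], "twist": 0}])

```text
t: 3.0
tool_pos: [0.4143, -0.0645, 0.22]
tcp_rot: [2.779, 1.463, 0.001]
ft_force: [-0.2, 0.6, 0.3]
finger_gap: 0.0442
```

```bash
python3 -c "
from station import ctrl
o=ctrl.get_obs();print(o['t'],o['joint_pos'],o['tool_pos'],o['ft_force'])"
```

```text
3.0 [-1.82619964e-01  1.45508058e-01  2.08061894e+00 -3.50903814e-04
  9.14472082e-01  4.19641575e-01] [ 0.41433488 -0.06449985  0.21995146] [-0.24909459  0.61931877  0.29630281]
```

>>> carry_out(series=[{"hand": 0, "xyz": [-0.3, -2.9, 0], "twist": -0.05}, {"hand": 0, "xyz": [-0.3, -2.9, 0], "twist": -0.05}, {"hand": 0, "xyz": [-0.3, -2.9, 0], "twist": -0.05}, {"hand": 0, "xyz": [-0.3, -2.9, 0], "twist": -0.05}, {"hand": 0, "xyz": [-0.3, -2.9, 0], "twist": -0.05}, {"hand": 0, "xyz": [-0.3, -2.9, 0], "twist": -0.05}, {"hand": 0, "xyz": [-0.3, -2.9, 0], "twist": -0.05}, {"hand": 0, "xyz": [-0.3, -2.9, 0], "twist": -0.05}, {"hand": 0, "xyz": [-0.3, -2.9, 0], "twist": -0.05}, {"hand": 0, "xyz": [-0.3, -2.9, 0], "twist": -0.05}, {"hand": 0, "xyz": [-0.4, -3, 0], "twist": -0.05}, {"hand": 0, "xyz": [0, 0, 0], "twist": 0}])

```text
t: 4.2
tool_pos: [0.3808, -0.3848, 0.2199]
tcp_rot: [3.07, 0.657, 0.001]
ft_force: [-0.0, -0.7, -1.0]
finger_gap: 0.0439
```

```bash
python3 - <<'E'
from station import ctrl, optics
from h import *
o=ctrl.get_obs();print(o["t"],o["tool_pos"],o["joint_pos"])
f=optics.grab_frame("wrist");cv2.imwrite("pics/w1.png",f["pixels"])
W=cloud(f)
m=(W[...,2]>.068)&(W[...,2]<.088)&(W[...,1]<-.3)&(W[...,0]<.46)&(W[...,0]>.29)
m=m.astype(np.uint8);n,l,s,_=cv2.connectedComponentsWithStats(m);i=1+s[1:,4].argmax();P=W[l==i]
print(len(P),P[:,2].mean(),cv2.minAreaRect((P[:,:2]*1000).astype(np.float32)))
E
```

```text
4.2 [ 0.38081195 -0.38476704  0.2198556 ] [-8.12474924e-01  3.25687807e-01  1.83294798e+00 -1.62560711e-04
  9.81155042e-01  3.36773296e-01]
10286 0.07613879562590047 ((378.9599304199219, -385.187255859375), (132.9283905029297, 65.94161987304688), 46.32597732543945)
```

View pics/w1.png

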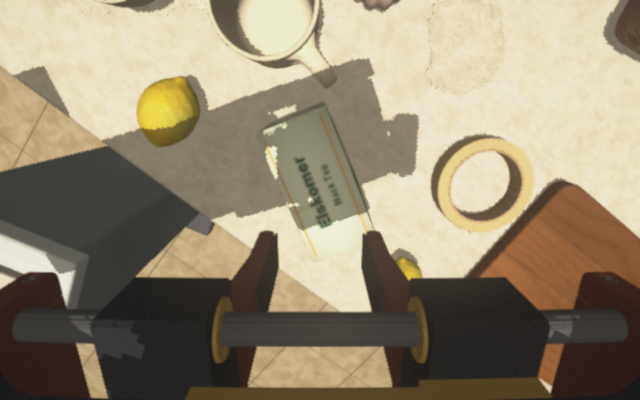

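>>> carry_out(series=[{"hand": 0, "xyz": [0, 0, -2.5], "twist": 0}, {"hand": 0, "xyz": [0, 0, -2.5], "twist": 0}, {"hand": 0, "xyz": [0, 0, -2.5], "twist": 0}, {"hand": 0, "xyz": [0, 0, -2], "twist": 0}, {"hand": 0, "xyz": [0, 0, 0], "twist": 0}, {"hand": 0, "xyz": [0, 0, 0], "twist": 0}, {"hand": 0, "xyz": [0, 0, 0], "twist": 0}, {"hand": 0, "xyz": [0, 0, 0], "twist": 0}, {"hand": 0, "xyz": [0, 0, 0], "twist": 0}, {"hand": 0, "xyz": [0, 0, 0], "twist": 0}, {"hand": 0, "xyz": [0, 0, 0], "twist": 0}, {"hand": 0, "xyz": [0, 0, 0], "twist": 0}])

```text
t: 5.45
tool_pos: [0.3799, -0.3828, 0.1248]
tcp_rot: [3.072, 0.659, 0.0]
ft_force: [-0.0, -0.1, 0.4]
finger_gap: 0.0439
```

The wrist picture shows the carton centre at about (315,180) in front of the jaws, with the lemon at (168,110) and the mug at (265,20). I'll hold a little longer, then raise.

>>> carry_out(series=[{"hand": 0, "xyz": [0, 0, 0], "twist": 0}, {"hand": 0, "xyz": [0, 0, 0], "twist": 0}, {"hand": 0, "xyz": [0, 0, 0], "twist": 0}, {"hand": 0, "xyz": [0, 0, 0], "twist": 0}, {"hand": 0, "xyz": [0, 0, 0], "twist": 0}, {"hand": 0, "xyz": [0, 0, 2.5], "twist": 0}, {"hand": 0, "xyz": [0, 0, 2.5], "twist": 0}, {"hand": 0, "xyz": [0, 0, 2.5], "twist": 0}, {"hand": 0, "xyz": [0, 0, 2], "twist": 0}, {"hand": 0, "xyz": [0, 0, 0], "twist": 0}, {"hand": 0, "xyz": [0, 0, 0], "twist": 0}])

```text
t: 6.55
tool_pos: [0.3799, -0.3826, 0.2195]
tcp_rot: [3.071, 0.659, 0.0]
ft_force: [-0.2, -0.1, 0.4]
finger_gap: 0.0441
```

>>> carry_out(series=[{"hand": 0, "xyz": [0, 2.7, 0], "twist": 0.04}, {"hand": 0, "xyz": [0, 2.7, 0], "twist": 0.04}, {"hand": 0, "xyz": [0, 2.7, 0], "twist": 0.04}, {"hand": 0, "xyz": [0, 2.7, 0], "twist": 0.04}, {"hand": 0, "xyz": [0, 2.7, 0], "twist": 0.04}, {"hand": 0, "xyz": [0, 2.5, 0], "twist": 0.04}, {"hand": 0, "xyz": [0, 0, 0], "twist": 0}, {"hand": 0, "xyz": [0, 0, 0], "twist": 0}])

```text
t: 7.35
tool_pos: [0.3797, -0.2225, 0.2189]
tcp_rot: [-2.97, -1.023, 0.001]
ft_force: [1.1, 0.3, 0.2]
finger_gap: 0.0437
```

```bash
python3 - <<'E'
from station import ctrl, optics
from h import *
o=ctrl.get_obs();print(o["t"],o["tool_pos"])
f=optics.grab_frame("wrist");cv2.imwrite("pics/w2.png",f["pixels"])
W=cloud(f)
for lo,hi,x0,x1,y0,y1 in[(.015,.065,.33,.43,-.27,-.18),(.05,.065,.43,.55,-.19,-.09)]:
    m=(W[...,2]>lo)&(W[...,2]<hi)&(W[...,1]<y1)&(W[...,1]>y0)&(W[...,0]<x1)&(W[...,0]>x0)
    P=W[m]
    if len(P):print(len(P),P.min(0),P.max(0),cv2.minAreaRect((P[:,:2]*1000).astype(np.float32)))
E
```

```text
7.35 [ 0.37974303 -0.22253134  0.21891224]
2870 [ 0.34222595 -0.25020426  0.02226898] [ 0.41577784 -0.19623537  0.05772865] ((378.61737060546875, -223.20526123046875), (59.38733673095703, 59.74946212768555), 39.213531494140625)
1127 [ 0.44656949 -0.18998053  0.05007724] [ 0.532932   -0.10139938  0.06004903] ((482.5455322265625, -154.13136291503906), (63.44717788696289, 92.00572967529297), 37.930389404296875)
```

View pics/w2.png

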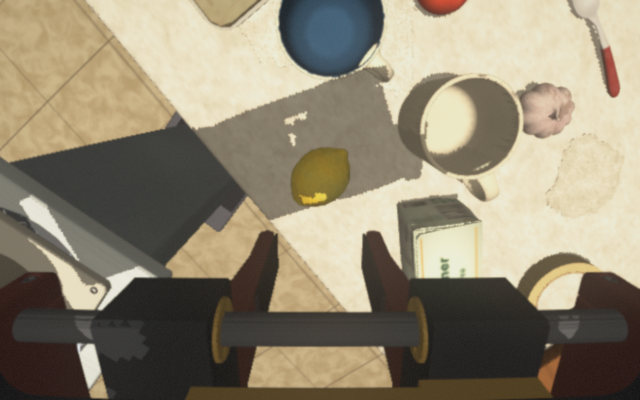

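>>> carry_out(series=[{"hand": 0, "xyz": [0, 0, -2.5], "twist": 0}, {"hand": 0, "xyz": [0, 0, -2.5], "twist": 0}, {"hand": 0, "xyz": [0, 0, -2.5], "twist": 0}, {"hand": 0, "xyz": [0, 0, -2.5], "twist": 0}, {"hand": 0, "xyz": [0, 0, -1.5], "twist": 0}, {"hand": 0, "xyz": [0, 0, 0], "twist": 0}, {"hand": 0, "xyz": [0, 0, 0], "twist": 0}, {"hand": 0, "xyz": [0, 0, 0], "twist": 0}, {"hand": 0, "xyz": [0, 0, 0], "twist": 0}, {"hand": 0, "xyz": [0, 0, 0], "twist": 0}, {"hand": 0, "xyz": [0, 0, 0], "twist": 0}, {"hand": 0, "xyz": [0, 0, 0], "twist": 0}])

```text
t: 8.6
tool_pos: [0.3801, -0.2227, 0.105]
tcp_rot: [2.97, 1.022, 0.001]
ft_force: [-0.5, 0.3, 0.9]
finger_gap: 0.0437
```

>>> carry_out(series=[{"hand": 0, "xyz": [0, 0, 0], "twist": 0}, {"hand": 0, "xyz": [0, 0, 0], "twist": 0}, {"hand": 0, "xyz": [0, 0, 0], "twist": 0}, {"hand": 0, "xyz": [0, 0, 0], "twist": 0}, {"hand": 0, "xyz": [0, 0, 0], "twist": 0}, {"hand": 0, "xyz": [0, 0, 2.5], "twist": 0}, {"hand": 0, "xyz": [0, 0, 2.5], "twist": 0}, {"hand": 0, "xyz": [0, 0, 2.5], "twist": 0}, {"hand": 0, "xyz": [0, 0, 2.5], "twist": 0}, {"hand": 0, "xyz": [0, 0, 1.5], "twist": 0}, {"hand": 0, "xyz": [0, 0, 0], "twist": 0}, {"hand": 0, "xyz": [0, 0, 0], "twist": 0}])

```text
t: 9.8
tool_pos: [0.3798, -0.2226, 0.2194]
tcp_rot: [2.971, 1.022, 0.0]
ft_force: [0.1, 0.4, -0.3]
finger_gap: 0.0436
```

The wrist picture showed the lemon at (320,177) in front of the jaws, the low cup at (332,30) and the mug at (460,120). Next is the cup at (0.493, -0.146).

>>> carry_out(series=[{"hand": 0, "xyz": [2.3, 1.5, 0], "twist": 0.03}, {"hand": 0, "xyz": [2.3, 1.5, 0], "twist": 0.03}, {"hand": 0, "xyz": [2.3, 1.5, 0], "twist": 0.03}, {"hand": 0, "xyz": [2.3, 1.6, 0], "twist": 0.03}, {"hand": 0, "xyz": [2.2, 1.6, 0], "twist": 0.03}, {"hand": 0, "xyz": [0, 0, 0], "twist": 0}, {"hand": 0, "xyz": [0, 0, 0], "twist": 0}])

```text
t: 10.5
tool_pos: [0.4931, -0.1452, 0.2181]
tcp_rot: [-2.883, -1.242, 0.004]
ft_force: [-0.3, 0.4, -0.7]
finger_gap: 0.0436
```

```bash
python3 - <<'E'
from station import ctrl, optics
from h import *
o=ctrl.get_obs();print(o["t"],o["tool_pos"])
f=optics.grab_frame("wrist");cv2.imwrite("pics/w3.png",f["pixels"])
W=cloud(f)
for lo,hi,x0,x1,y0,y1 in[(.015,.063,.43,.55,-.195,-.09)]:
    m=(W[...,2]>lo)&(W[...,2]<hi)&(W[...,1]<y1)&(W[...,1]>y0)&(W[...,0]<x1)&(W[...,0]>x0)
    P=W[m]
    if len(P):print(len(P),P.min(0),P.max(0),cv2.minEnclosingCircle((P[:,:2]*1000).astype(np.float32)))
E
```

```text
10.5 [ 0.49314134 -0.14521584  0.21812282]
4694 [ 0.44728231 -0.19498969  0.01500055] [ 0.54001749 -0.09903536  0.05961256] ((493.44921875, -147.1167755126953), 48.19944381713867)
```

View pics/w3.png

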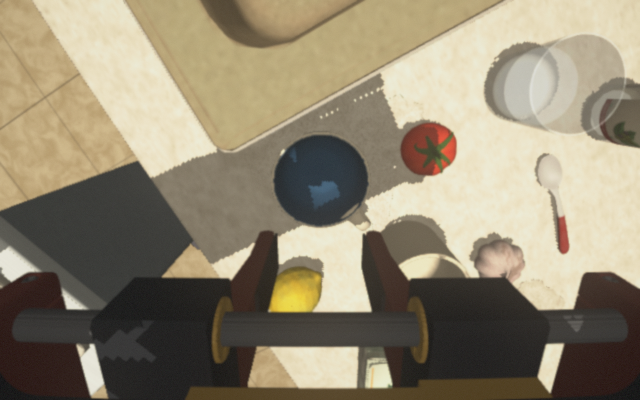

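The low cup's mouth is at (321,180), centred ahead of the jaws. The tomato (429,150) and mug (425,255) are off to the side.

>>> carry_out(series=[{"hand": 0, "xyz": [0, 0, -2.5], "twist": 0}, {"hand": 0, "xyz": [0, 0, -2.5], "twist": 0}, {"hand": 0, "xyz": [0, 0, -2.5], "twist": 0}, {"hand": 0, "xyz": [0, 0, -2.5], "twist": 0}, {"hand": 0, "xyz": [0, 0, -1.4], "twist": 0}, {"hand": 0, "xyz": [0, 0, 0], "twist": 0}, {"hand": 0, "xyz": [0, 0, 0], "twist": 0}, {"hand": 0, "xyz": [0, 0, 0], "twist": 0}, {"hand": 0, "xyz": [0, 0, 0], "twist": 0}, {"hand": 0, "xyz": [0, 0, 0], "twist": 0}, {"hand": 0, "xyz": [0, 0, 0], "twist": 0}, {"hand": 0, "xyz": [0, 0, 0], "twist": 0}])

```text
t: 11.75
tool_pos: [0.4941, -0.1457, 0.1059]
tcp_rot: [2.885, 1.242, 0.001]
ft_force: [0.2, -0.2, 0.1]
finger_gap: 0.0437
```

>>> carry_out(series=[{"hand": 0, "xyz": [0, 0, 0], "twist": 0}, {"hand": 0, "xyz": [0, 0, 0], "twist": 0}, {"hand": 0, "xyz": [0, 0, 0], "twist": 0}, {"hand": 0, "xyz": [0, 0, 0], "twist": 0}, {"hand": 0, "xyz": [0, 0, 0], "twist": 0}, {"hand": 0, "xyz": [0, 0, 2.5], "twist": 0}, {"hand": 0, "xyz": [0, 0, 2.5], "twist": 0}, {"hand": 0, "xyz": [0, 0, 2.5], "twist": 0}, {"hand": 0, "xyz": [0, 0, 2.5], "twist": 0}, {"hand": 0, "xyz": [0, 0, 1.4], "twist": 0}, {"hand": 0, "xyz": [0, 0, 0], "twist": 0}, {"hand": 0, "xyz": [0, 0, 0], "twist": 0}])

```text
t: 12.95
tool_pos: [0.4938, -0.1457, 0.2194]
tcp_rot: [2.886, 1.242, 0.0]
ft_force: [0.3, -0.3, -0.8]
finger_gap: 0.044
```

```bash
python3 - <<'E'
from station import ctrl, optics
from h import *
import pickle
o=ctrl.get_obs();print(o["t"],o["tool_pos"],o["ft_force"])
f=optics.grab_frame("scene");cv2.imwrite("pics/s9.png",f["pixels"])
a=pickle.load(open("scene.pkl","rb"))["pixels"]
cv2.imwrite("pics/d9.png",cv2.absdiff(a,f["pixels"]))
E
```

```text
12.95 [ 0.49377262 -0.1456583   0.21940733] [ 0.30608962 -0.28528556 -0.7814284 ]
```

View pics/s9.png

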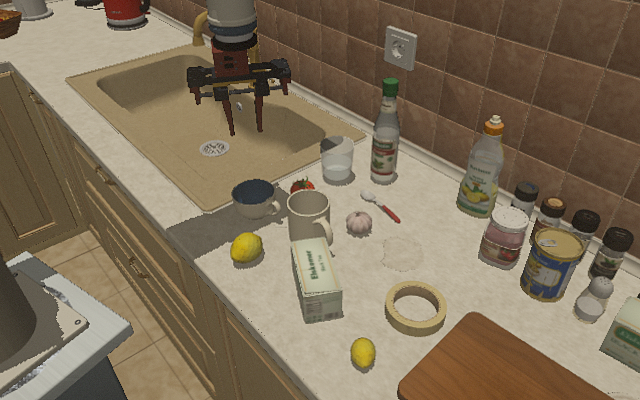

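The hand is raised. The carton (317,268), lemon (246,247), cup (254,198), mug (308,210) and tomato (302,187) all stand where they did in the first picture.

```bash
python3 -c "
from station import ctrl
print(ctrl.job_done(), ctrl.get_obs()['tool_pos'])"
```

```text
the job is handed in; nothing more can be done
the job is handed in; nothing more can be done
```

I pointed at the tea carton, then the larger lemon, then the low cup, and handed the job in after about 13 s. No verdict is reported.

- **Pointing:** the fingertips stood about 3 cm above each top, within about 3 mm sideways of the measured centres. I held each for about 1.2 s.
- **Raising:** after each one, the last included, the tool centre went back up to about 0.22 m. The fingertips were then about 12 cm above the carton and about 14 cm above the lemon and cup.
- **Last checks:** the force readings at the end of each move stayed around 1 N, within the sensor's noise. By eye, the final scene picture shows the carton, lemon, cup, mug and tomato where they stood at the start. I did not measure their shifts in millimetres. No check failed.
- **Detector disagreements:** the networks sometimes confused the lemon, carton and mug, and they also marked the small lemon. I took the targets from the depth pictures instead, and the wrist camera agreed with them to within about 2 mm.

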